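# Set the roti corner in order

### The job

Put the roti corner in order: slide back the cover of the wooden spice box, stand the small red-capped steel shaker in the compartment under it and slide the cover fully shut, and seat the aluminium lid level on its pot. Stand the pink jar upright half-way between the pot and the chakla, in line with the two, and lay the steel chimta flat across the middle of the chakla, pointing straight away from the robot (either end first). Leave the blue cup where it stands.

Things in the scene. Friction and masses are not known exactly. Their poses are not given: they have to be found in the camera images.
- shaker_center (a point): Small steel spice shaker with a red cap, upright loose cylinder 34 mm across and 42 mm tall; the point is its centre, 21 mm above its underside. z up its axis.
- lid_center (a point): Loose aluminium pot lid, round, 122 mm across, with a black upright knob in the middle. The point is on its axis, 8 mm above its underside. Underneath, a tapering plug (92 to 98 mm across, 6 mm high) drops into the pot's mouth; the flange above it rests on the rim. Top of the disc 17 mm above its underside at the middle; knob 18 mm across, from there up to 42 mm above the underside. It lies on the counter on its plug, knob up. z up.
- jar_center (a point): Pink plastic storage jar with a paler twist cap, standing, loose, 110 mm tall: body 58 mm across up to 80 mm, cap 46 mm across from 84 to 110 mm above the underside. The point is its centre, 55 mm above the underside. z up its axis.
- chimta_center (a point): Steel chimta (roti tongs), loose, rigid, lying flat: about 182 mm long along its own x (closed end at -x), 14 mm tall; two 3 mm strips on edge that splay from 12 mm over the outsides at -x to 32 mm at +x, 22 mm at the middle. The point is the middle of its length and half-way up (7 mm). z up.
- chakla: Round wooden rolling board on three feet (chakla), fixed, 136 mm across, top 30 mm above the counter. Origin: its centre on the counter. z up; x roughly away from the robot, the pot lies roughly along its +y or -y, the spice box on the other side.
- pot: Open aluminium pot, fixed, 116 mm across outside, mouth 110 mm across, rim 75 mm above the counter, a small wire handle reaching 70 mm from its centre at its +x and its -x side at 57 mm height. Origin: its centre on the counter. With the lid seated the lid's underside is 6 to 7 mm below the rim.
- spicebox: Wooden spice box, fixed, 94 mm (x) by 182 mm (y) by 50 mm tall, rails on its long sides up to 62 mm (102 mm over the rails). Origin: centre of its underside. Its -y half is an open compartment, 84 by 84 mm inside, centred 44 mm from the origin towards its -y, floor 5 mm above the counter, 45 mm deep, covered by the sliding cover; its +y half is solid, top at 50 mm.
- cover (a joint): Sliding cover of the spice box: 0 = fully shut over the compartment, grows to 0.086 m (end stop, fully open) as the cover slides along the box's own +y over the solid half. It may start a little ajar. Moves with about 1.5 N of friction and stays where left.
- cover_knob (a point): Upright brass knob in the middle of the sliding cover, 18 mm across, from 57 to 83 mm above the counter; the point is on its axis at 70 mm height, and moves with the cover. Axes as the box's.
- cup_center (a point): Blue ceramic cup, upright, loose, 64 mm across and 60 mm tall, to be left alone; the point is half-way up its axis.
Things that resemble listed ones, but are neither listed nor needed, are in the scene too. Of the things like the part that bears shaker_center, leave any that is green, purple or turquoise; of the rest the smaller one is meant.

How it is judged:
By the outcome, as a careful person would: the job done as asked, in the order asked, and still so for the second after the job is handed in, with the robot touching nothing.
It also fails if it takes over 125 s, if anything falls off the work surface, if the arm or the gripper's body presses on something with over 40 N, if the wrist force passes 120 N, or if a joint passes its speed limit or range.

### The arm

A 7-joint arm with a two-finger parallel gripper is mounted at the origin on the work surface. World frame = base frame: x ahead of the robot, y to its left, z up, the work surface at z = 0. Lengths are in mm, angles in degrees, forces in N, time in s.
With the tool pointing down it reaches from about 425 to 825 mm from the base axis. Payload 3.6 kg.
Tool frame: the origin (TCP) lies midway between the tips of the shut fingers; the grasp point (between the pads) lies 19 mm behind it; z points along the fingers, y is the line along which they close (so a half turn about z gives the same grasp; the last joint's range is limited). The gripper opens to 93 mm and grips with 3 to 60 N. Pads are 15 mm wide; open, the fingers measure 128 mm over their backs; the gripper's body (75 mm by 188 mm) begins 65 mm behind the grasp point.
Start: joints at [-66.95, 35.231, -0.722, 81.555, 0.464, 63.22, -2.315], TCP at [270.221, 591.137, 218.64] pointing down, gripper open.
Joint ranges: [-178.69, 178.69], [-17.37, 117.87], [-77.05, 75.6], [15.02, 138.74], [-78.02, 258.01], [0.78, 113.62], [-162.83, 162.83]. Speed limits (degrees/s): [159.86, 159.86, 180, 180, 180, 180, 180].

### API

Orientations are given as [roll, pitch, yaw] about the fixed x, y, z axes, in that order (R = Rz(yaw) Ry(pitch) Rx(roll)).
In Python, from station import bot, kinematics, imaging, nets gives the robot as it stands. Calls block until the motion is done:
- bot.goto(position, orientation): joint-space move of the TCP to a pose.
- bot.movel(position, rotation=None, vel=150): straight line of the TCP; rotation=None keeps the orientation; vel is the mean speed in mm/s.
- bot.goto_joints(angles): joint-space move.
- bot.release() and bot.clamp(f_grip=None): open the fingers fully, or close them until they stop; f_grip is the grip in N (None keeps the last).
- bot.hold(seconds).
- kinematics.inverse_kinematics(position, orientation): joint angles nearest the present ones, or None.
- bot.observe(): the state.
- imaging.grab_frame(name): name is "scene" or "top" or "wrist"; returns the picture (420x560x3 uint8, red, green, blue); there is no depth.
- imaging.calibration(name): a dict with "fx", "fy", "cx", "cy" (pixels), "world_from_camera" (4x4, takes a point from camera to world coordinates). Camera axes: x right, y down, z forward; pixel columns grow to the right and rows downward; lengths in mm; the calibration is good to about 2 mm. A picture is of the moment at which its call begins: read the wrist's pose just before it. calibration takes no time and is no camera call; for the wrist camera it gives the pose at the moment of the call.
A pose or a line that the arm cannot do raises bot.PlanningError and nothing moves.
- bot.sign_off(): hands the job in; it is judged then, once.
Trained networks look in the newest picture that a camera, given by its name, has taken for a name from the list of things; names that differ only in an ending like _2 or _b are one class to them, and where a whole thing is asked for, a point or a joint stands for the part that bears it (a point fixed in the world has none). Each returns a list of dicts, best first, with "conf" (0 to 1); they miss things now and then, are a little off and sometimes report something else, mostly with a low value. They report only what shows in the picture. A call takes as long as a camera call. They do not tell look-alikes from the thing itself.
- nets.spot_in(thing, camera): "uv" ([column, row] in pixels, amid what is visible of it).
- nets.trace(thing, camera): "mask" (420x560 bool, what is visible of it) and "uv" ([column, row] in pixels, amid what is visible of it).
The state is a dict: "time": time; "joints": joint angles; "qvel": joint speeds; "joint_torque": joint torques, N m; "tool_pos": TCP position; "orientation": TCP orientation; "ft_force": force on the tool from outside, world axes, zero at the start; "moment": the same for the moment, N m; "finger_gap": finger opening in mm; "grip_force": force on a finger pad.
Only numpy, scipy, OpenCV 4.12 (cv2) and the standard library are available. Lean on these libraries where they do the work, as an engineer would, in place of code of your own. Each camera call takes 0.05 s, during which the arm holds its last target. There are 200 camera calls.

## Working session

There is one attempt and no reset: what is moved stays moved. The work goes in short steps, each a Python script; the robot and the scene stay as the last script left them, time stands still between calls to the robot, and variables do not carry over. Pictures are saved under pics/ and viewed, at most 18 in all, crops included, and the job is handed in when it is done.

```bash
mkdir -p pics; ls
python3 - <<'E'
from station import bot, kinematics, imaging, nets
import cv2,numpy as np
for c in ("scene","top"):
    im=imaging.grab_frame(c); cv2.imwrite(f"pics/{c}0.png",cv2.resize(im[:,:,::-1],(784,588)))
    k=imaging.calibration(c); print(c,k["fx"],k["cx"],k["cy"],np.round(k["world_from_camera"],3).tolist())
    for t in ["shaker_center","lid_center","jar_center","chimta_center","chakla","pot","spicebox","cover","cover_knob","cup_center"]:
        print(t,[(np.round(d["uv"]).tolist(),round(d["conf"],2)) for d in nets.spot_in(t,c)])
print(bot.observe())
E
```

```text
pics
scene 480.0192184729275 277.0014440229904 201.18579795210067 [[-0.118, 0.666, -0.736, 1129.645], [0.993, 0.064, -0.102, 90.858], [-0.021, -0.743, -0.669, 678.484], [0.0, 0.0, 0.0, 1.0]]
shaker_center [([392.0, 171.0], 0.96), ([404.0, 246.0], 0.75), ([339.0, 188.0], 0.74), ([358.0, 224.0], 0.68), ([379.0, 202.0], 0.64)]
lid_center [([120.0, 204.0], 0.75)]
jar_center [([192.0, 185.0], 0.87), ([430.0, 293.0], 0.73)]
chimta_center [([281.0, 222.0], 0.6), ([410.0, 281.0], 0.38), ([379.0, 202.0], 0.23)]
chakla [([279.0, 275.0], 0.97)]
pot [([145.0, 248.0], 0.58)]
spicebox [([428.0, 292.0], 0.61)]
cover [([410.0, 283.0], 0.61)]
cover_knob [([407.0, 280.0], 0.91)]
cup_center [([457.0, 208.0], 0.96), ([278.0, 223.0], 0.32)]
top 383.94472928669643 280.4629580224181 205.17696221147858 [[0.025, -0.98, 0.196, 300.002], [-1.0, -0.023, 0.012, 7.112], [-0.007, -0.196, -0.981, 975.809], [0.0, 0.0, 0.0, 1.0]]
shaker_center [([240.0, 252.0], 0.9), ([192.0, 281.0], 0.77), ([195.0, 199.0], 0.63), ([211.0, 245.0], 0.47), ([225.0, 219.0], 0.46)]
lid_center [([423.0, 238.0], 0.65)]
jar_center [([363.0,
[... 309 characters left out ...]
 1.1, 'joints': array([-66.94742964,  35.23272201,  -0.7211398 ,  81.55449843,
         0.46388454,  63.21951496,  -2.31422049]), 'qvel': array([-0.10617332,  0.09008376,  0.00446273,  0.09551484, -0.13996203,
       -0.0510734 ,  0.07547579]), 'joint_torque': array([ 1.43016005e-04, -4.58841383e+01,  2.08820365e-01, -1.66031849e+01,
       -6.11642981e-02,  1.30655090e-02,  3.01865668e-05]), 'tool_pos': array([270.25640386, 591.12624315, 218.62453102]), 'orientation': array([-1.79996092e+02, -1.74798142e-03,  1.55431303e+02]), 'ft_force': array([0.56275093, 1.53573958, 0.24564564]), 'moment': array([ 0.0547118 ,  0.00728692, -0.00360095]), 'grip_force': 0.0, 'finger_gap': 92.95491641466148}
```

View pics/scene0.png

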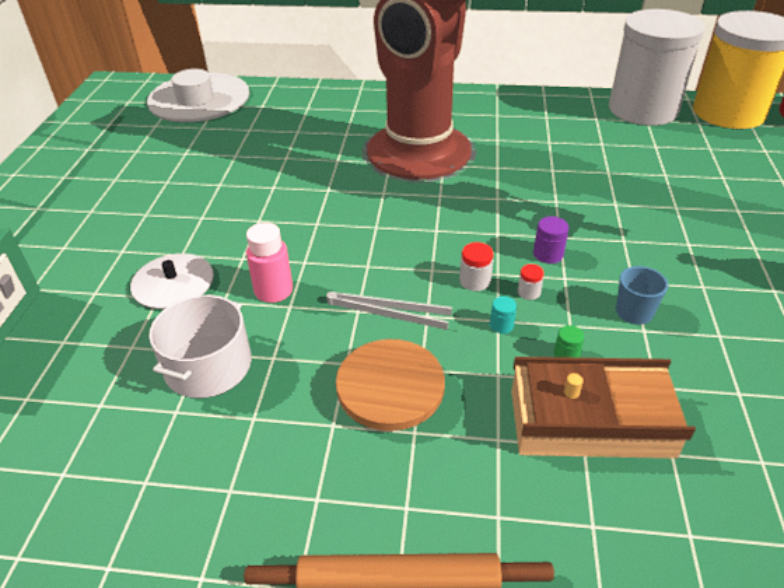

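View pics/top0.png

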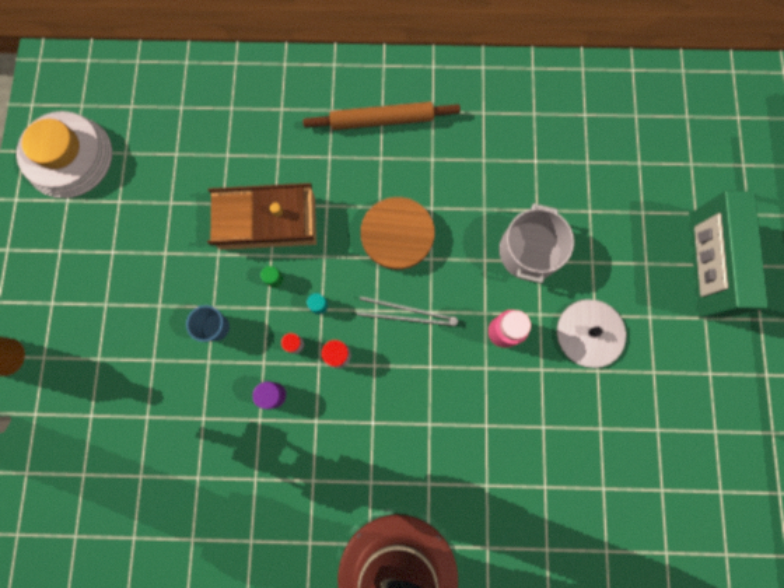

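Candidates for the shaker, as scene-view pixels: small red cap (379,202), larger red cap (340,190), turquoise (358,224), green (404,246) and purple (392,171). By the description it is the small red one. Next I triangulate everything from both views.

```bash
cat > h.py <<'E'
from station import bot, kinematics, imaging, nets
import cv2, numpy as np
np.set_printoptions(precision=1,suppress=True)
def ray(uv,k):
    T=np.array(k["world_from_camera"]); d=T[:3,:3]@np.array([(uv[0]-k["cx"])/k["fx"],(uv[1]-k["cy"])/k["fy"],1.]); return T[:3,3],d/np.linalg.norm(d)
def atz(uv,k,z):
    o,d=ray(uv,k); return (o+d*(z-o[2])/d[2])[:2]
def tri(obs):
    A=np.zeros((3,3));b=np.zeros(3);R=[ray(*o) for o in obs]
    for o,d in R:
        P=np.eye(3)-np.outer(d,d);A+=P;b+=P@o
    p=np.linalg.solve(A,b); return p,max(np.linalg.norm((np.eye(3)-np.outer(d,d))@(p-o)) for o,d in R)
def snap(c,name=None):
    k=imaging.calibration(c); im=imaging.grab_frame(c)
    if name: cv2.imwrite(f"pics/{name}.png",im[:,:,::-1])
    return im,k
def top_of(im,k,lo,hi,z,near=None,sat=0):
    """world xy of the centroid of the HSV blob at height z"""
    m=cv2.inRange(cv2.cvtColor(im,cv2.COLOR_RGB2HSV),np.array(lo),np.array(hi))
    n,l,s,c=cv2.connectedComponentsWithStats(m)
    return [(atz(c[i],k,z),s[i,4],c[i]) for i in range(1,n) if s[i,4]>15]
E
python3 - <<'E'
from h import *
ks,kt=imaging.calibration("scene"),imaging.calibration("top")
P={"small red":((379,202),(208,245)),"big red":((339,188),(240,252)),"lid":((120,204),(423,238)),"jar":((192,185),(363,237)),"chimta":((281,222),(298,230)),"chakla":((279,275),(281,165)),"pot":((145,248),(379,174)),"knob":((408.5,275),(196.5,149)),"cup":((457,208),(149,232)),"green":((404,246),(192,199)),"turq":((358,224),(225,219))}
for n,(a,b) in P.items(): print(n,*tri([(a,ks),(b,kt)]))
# rays at known heights
print("chimta ends", [atz(np.array(u)/1.4,kt,7) for u in ((454,322),(362,297),(358,314))])
q=kinematics.inverse_kinematics([470,150,330],[180,0,0]); print(q)
q=kinematics.inverse_kinematics([500,-150,330],[180,0,0]); print(q)
E
```

```text
small red [385.7 197.3  18. ] 0.6317429561279881
big red [369.  114.8  34.7] 0.6451399884882033
lid [ 418.5 -346.7   -5. ] 0.7816572165013356
jar [ 410.5 -182.    54.2] 0.32346319936675955
chimta [431.6 -13.4 -13.4] 14.924929703562796
chakla [597.   18.4  20.6] 1.1613153114534087
pot [ 573.5 -229.4   37.7] 0.4748694296813114
knob [617.5 229.3  71.9] 0.1079776422068937
cup [412.4 341.8  38.6] 1.74522701617016
green [502.1 242.2  17.3] 2.797889190809753
turq [452.5 156.6  17.1] 1.2852917128600514
chimta ends [array([431.7, -94.3]), array([473.9,  74.2]), array([442.3,  80.4])]
[-52.   19.1  44.5  97.  -14.1  69.7 -94.1]
[-24.3  27.2  61.2  93.1 -24.6  74.4 -49. ]
```

Run:
```python
from h import *
for i,p in enumerate([[500,230,330],[500,60,330]]):
    bot.goto(p,[180,0,90]); bot.hold(0.2); im,k=snap("wrist",f"w{i}")
    print(bot.observe()["time"],bot.observe()["joints"],np.round(k["fx"]),np.array(k["world_from_camera"]))
    np.save(f"w{i}.npy",im); np.savez(f"k{i}.npz",**{a:k[a] for a in k})
    for t in ["shaker_center","cover_knob","chakla"]:
        print(t,[(np.round(d["uv"]).tolist(),round(d["conf"],2)) for d in nets.spot_in(t,"wrist")])
```

```text
2.975 [-40.2  21.8  19.6  88.2  -7.6  71.3 -19.4] 322.0 [[  1.    0.   -0.  499.2]
 [  0.   -1.   -0.3 306.8]
 [ -0.    0.3  -1.  495.1]
 [  0.    0.    0.    1. ]]
shaker_center [([137.0, 180.0], 0.97), ([251.0, 229.0], 0.76), ([203.0, 200.0], 0.64), ([195.0, 245.0], 0.62), ([282.0, 170.0], 0.58), ([234.0, 397.0], 0.21)]
cover_knob []
chakla [([334.0, 297.0], 0.93), ([234.0, 396.0], 0.37)]
4.0917 [-26.   17.3  22.6  95.2  -7.1  69.   -1.6] 322.0 [[  1.    0.    0.  499.5]
 [  0.   -1.   -0.3 138. ]
 [ -0.    0.3  -1.  495.2]
 [  0.    0.    0.    1. ]]
shaker_center [([282.0, 42.0], 0.92), ([183.0, 138.0], 0.87), ([194.0, 80.0], 0.75), ([248.0, 111.0], 0.71), ([121.0, 52.0], 0.62)]
cover_knob [([375.0, 44.0], 0.73)]
chakla [([337.0, 209.0], 0.73)]
```

View pics/w0.png

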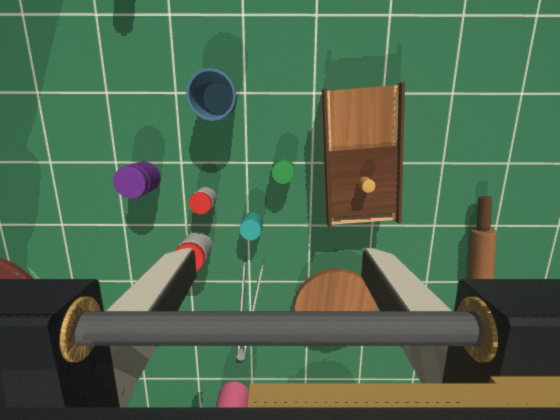

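View pics/w1.png

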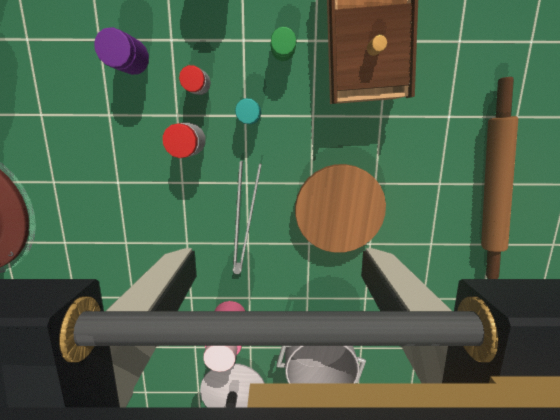

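Run:
```python
from h import *
L=[]
for i in (0,1):
    z=np.load(f"k{i}.npz"); L.append((np.load(f"w{i}.npy"),{a:z[a] for a in z.files}))
im,k=snap("top"); L.append((im,k))
L.append(snap("scene"))
for n,(im,k) in zip("w0 w1 top scene".split(),L):
    print(n,"red",[(a,b,c) for a,b,c in top_of(im,k,(0,200,120),(6,255,255),40) if 340<a[0]<480 and a[1]>0])
    print("  knob",[(a,b,c) for a,b,c in top_of(im,k,(15,130,140),(25,255,255),80) if 540<a[0]<680 and 170<a[1]<300])
    print("  turq",[(a,b) for a,b,c in top_of(im,k,(85,170,90),(100,255,255),25) if b>50 and 380<a[0]<540])
k=L[0][1]
for uv in ((323,91),(404,84),(329,226),(402,221)): print("rail corner",uv,atz(uv,k,62))
k=L[1][1]
for uv in ((331,105),(415,96)): print("rail corner w1",uv,atz(uv,k,62))
print("chakla w1",atz((340.5,207.5),k,30), [atz(u,k,30) for u in ((296,207),(385.5,207),(340,164),(341,251))])
```

```text
w0 red []
  knob [(array([615.8, 231.6]), np.int32(166), array([367.9, 184.6]))]
  turq []
w1 red []
  knob [(array([616.6, 231. ]), np.int32(191), array([379.3,  42.5]))]
  turq []
top red []
  knob []
  turq []
scene red [(array([354.3, 117.8]), np.int32(237), array([340.5, 181.6])), (array([388.3, 196. ]), np.int32(126), array([379.4, 194.8]))]
  knob [(array([624.5, 229.2]), np.int32(190), array([409.6, 275.2]))]
  turq [(array([461.9, 156.4]), np.int32(380))]
rail corner (323, 91) [555.  347.8]
rail corner (404, 84) [656.3 356.2]
rail corner (329, 226) [570.5 169.2]
rail corner (402, 221) [672.6 176.8]
rail corner w1 (331, 105) [566.4 162.7]
rail corner w1 (415, 96) [672.3 173.9]
chakla w1 [592.4  19.7] [array([526.1,  20.2]), array([659.4,  20.8]), array([588.1,  84.2]), array([597. , -49.8])]
```

w0 shows the knob at (368,185), the small red shaker at (201,202) and the big one at (192,256). The cover is about 13 mm ajar, with the gap on the box's near-chakla side. The knob is at (616,231) and box yaw is about 5°. I'll open the cover now.

```bash
cat >> h.py <<'E'
def red(im,k,z):
    a=im.astype(int); m=((a[:,:,0]>140)&(a[:,:,1]<70)&(a[:,:,2]<70)).astype(np.uint8)
    n,l,s,c=cv2.connectedComponentsWithStats(m)
    return [(atz(c[i],k,z),s[i,4],c[i]) for i in range(1,n) if s[i,4]>40]
def st(*a):
    o=bot.observe(); print(*a,"t%.1f"%o["time"],o["tool_pos"],"F",o["ft_force"],"gap%.1f grip%.1f"%(o["finger_gap"],o["grip_force"]))
YAW=5.; Y=np.array([-np.sin(np.radians(YAW)),np.cos(np.radians(YAW))]); BOX=np.array([613.6,262.5])
E
python3 - <<'E'
from h import *
for i in (0,1):
    z=np.load(f"k{i}.npz"); print("red",red(np.load(f"w{i}.npy"),{a:z[a] for a in z.files},42))
print(red(*snap("top"),42))
kn=np.array([616.2,231.3])
bot.goto([*kn,120],[180,0,YAW]); bot.movel([*kn,62]); bot.clamp(15); st("grip")
p=bot.observe()["tool_pos"][:2]; u=(p-BOX)@Y; print("local y",u, (p-BOX)@np.array([Y[1],-Y[0]]))
bot.movel([*(p+Y*(86+(-44)-u)),62],vel=80); st("open")
bot.release(); bot.movel([*(p+Y*70),130],vel=300); st("up")
E
```

```text
red [(array([385.6, 197.6]), np.int32(368), array([200. , 202.8])), (array([373.6, 119.3]), np.int32(244), array([195.3, 253.2]))]
red [(array([385.1, 196.6]), np.int32(482), array([191.1,  78. ])), (array([363. , 117.3]), np.int32(874), array([179. , 140.1]))]
[(array([825.4, 220.6]), np.int32(458), array([207.5,  78.5])), (array([506.4, 296.2]), np.int32(1593), array([169.4, 194.8])), (array([694.3, 213. ]), np.int32(64), array([207.3, 124.8])), (array([551.3, 219.8]), np.int32(47), array([201.1, 178.1])), (array([147.7, 328.5]), np.int32(85), array([143. , 345.4])), (array([ 44.5, 343.1]), np.int32(345), array([132.2, 393.2]))]
grip t7.4 [616.3 230.7  62. ] F [-0.4 -1.2 -0.7] gap17.3 grip15.0
local y -31.869999468579426 -0.12310968357817753
open t8.4 [610.6 301.9  62. ] F [ 2.9 -4.9 -1.6] gap17.7 grip15.0
up t10.1 [611.3 300.5 132.2] F [ 0.1 -0.7 -1.1] gap93.0 grip0.0
```

Run:
```python
from h import *
bot.goto([385.4,197.1,150],[180,0,105]); bot.hold(0.2); im,k=snap("wrist","w2"); print(red(im,k,42)); st()
print([(atz(c,k,80),b) for a,b,c in top_of(im,k,(15,130,140),(25,255,255),80)])
```

```text
[(array([384. , 197.8]), np.int32(997), array([276.5, 212.7])), (array([366.3, 113.6]), np.int32(1701), array([235.5, 291.2]))]
t11.6 [385.8 197.2 149.8] F [-0.   0.5 -0.2] gap92.6 grip0.0
[(array([236.7,  65.2]), np.int32(323)), (array([569.4, 173.5]), np.int32(39)), (array([541.6,  76.1]), np.int32(7514))]
```

View pics/w2.png

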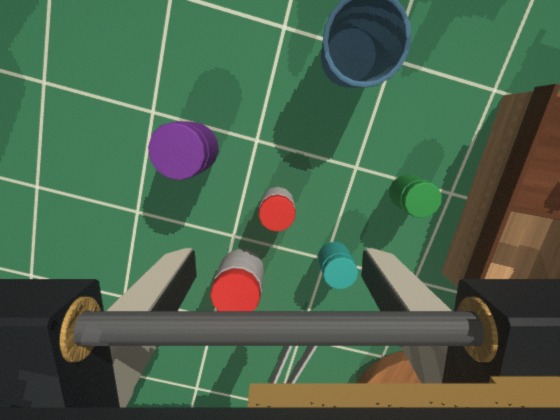

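w2 shows the small red cap at (276,213), with the big red at (236,291), turquoise at (338,265), green at (416,197) and purple at (183,150). The finger lanes are free. I'll grip it near the top, because the opened fingers can't fit inside the compartment.

Run:
```python
from h import *
bot.movel([384.8,197.5,34],vel=150); bot.clamp(12); st("grip"); bot.movel([384.8,197.5,150],vel=200); st("lift")
bot.goto([*(BOX-63*Y),150],[180,0,YAW]); bot.hold(.2); st(); im,k=snap("wrist","w3"); cv2.imwrite("pics/scene3.png",cv2.resize(imaging.grab_frame("scene")[120:330,300:560,::-1],(780,600)))
```

```text
grip t13.5 [384.7 197.5  34. ] F [ 0.1  0.2 -0.3] gap32.2 grip12.0
lift t14.2 [384.  197.2 149.4] F [ 0.8  0.9 -0.7] gap32.7 grip12.0
t15.6 [618.5 199.8 150.1] F [-1.   0.4 -0.5] gap32.5 grip12.0
```

View pics/scene3.png

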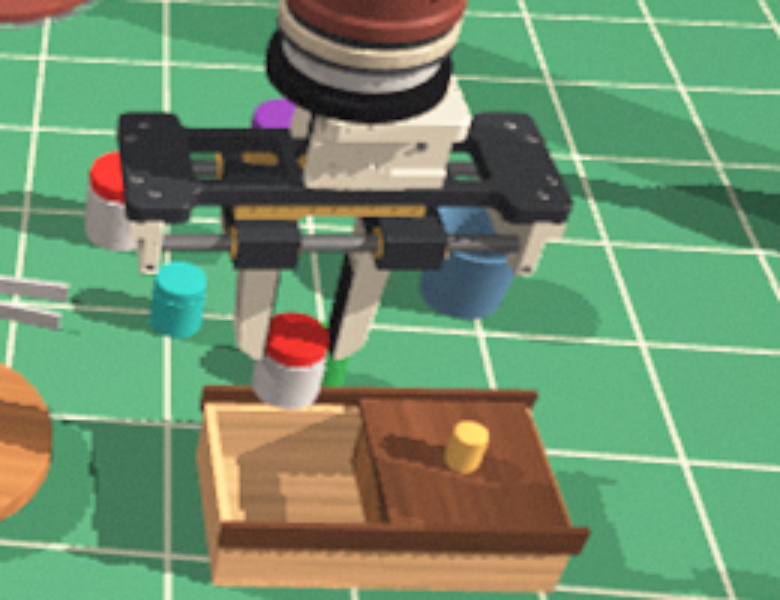

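View pics/w3.png

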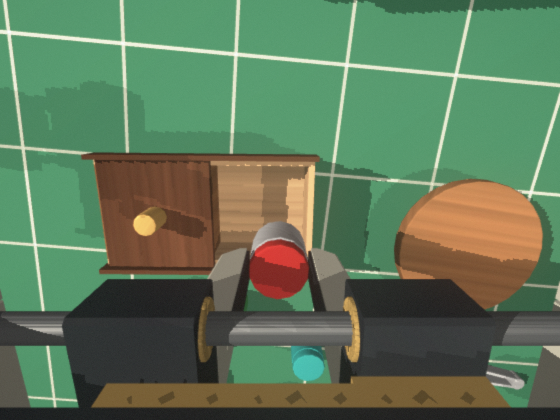

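The shaker is held upright and the cover is fully open, with the compartment at about (265,200) in w3. Lowering and releasing.

Run:
```python
from h import *
p=BOX-63*Y
bot.movel([*p,52],vel=80); bot.hold(.3); st("low"); bot.release(); bot.hold(.2); bot.movel([*p,120],vel=300); st()
bot.goto([*(BOX+41*Y),120],[180,0,YAW]); bot.hold(.2); im,k=snap("wrist","w4"); print(red(im,k,47)); print(BOX-44*Y,p)
print("knob",[(a,b) for a,b,c in top_of(im,k,(15,130,140),(25,255,255),83) if 100<b<900])
cv2.imwrite("pics/scene4.png",cv2.resize(imaging.grab_frame("scene")[120:330,300:560,::-1],(780,600)))
```

```text
low t17.4 [619.2 199.8  52.3] F [ 0.3 -0.7 -0.9] gap32.5 grip12.0
t19.0 [620.1 200.1 121.9] F [ 0.6  0.5 -0.3] gap93.2 grip0.0
[(array([617.4, 204.9]), np.int32(1075), array([403.9, 225.4]))]
[617.4 218.7] [619.1 199.7]
knob [(array([612.5, 303.9]), np.int32(585))]
```

View pics/scene4.png

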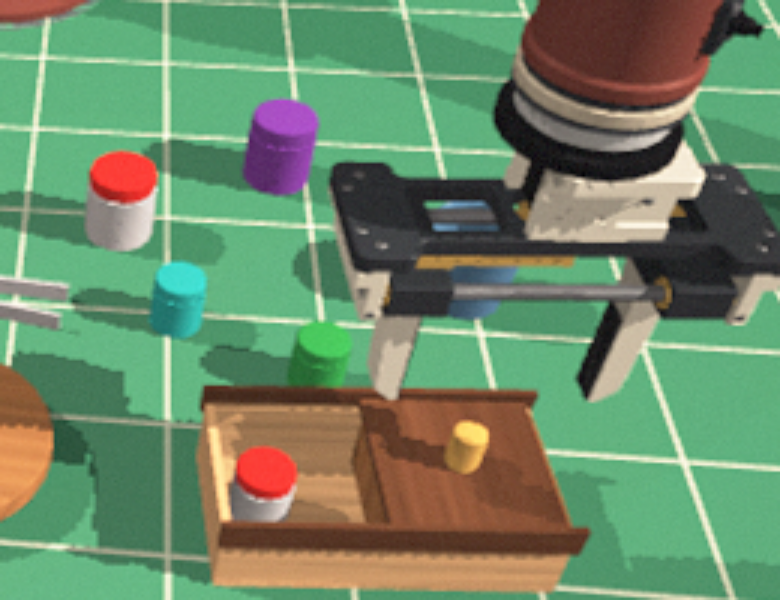

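The shaker stands upright in the compartment. Now I shut the cover, then look over the lid side.

Run:
```python
from h import *
p=BOX+41*Y
bot.movel([*p,62],vel=150); bot.clamp(15); st("grip")
bot.movel([*(BOX-44*Y),62],vel=90); bot.hold(.2); st("a"); bot.movel([*(BOX-47*Y),62],vel=60); bot.hold(.3);st("shut"); bot.movel([*(BOX-49*Y),62],vel=60); bot.hold(.3);st("shut")
bot.release(); q=bot.observe()["tool_pos"][:2]; bot.movel([*q,130],vel=300)
bot.goto([500,-60,330],[180,0,90]); bot.hold(.2); im,k=snap("wrist","w5"); st()
np.save("w5.npy",im); np.savez("k5.npz",**k)
bot.goto([500,-170,330],[180,0,90]); bot.hold(.2); im,k=snap("wrist","w6"); st()
np.save("w6.npy",im); np.savez("k6.npz",**k)
```

```text
grip t21.5 [610.2 301.7  61.9] F [-0.5 -2.9  0.4] gap17.7 grip15.0
a t22.8 [616.8 218.5  61.9] F [-4.5 -2.1  2.8] gap17.7 grip15.0
shut t23.4 [616.9 216.8  61.9] F [-4.6 -0.2  2.2] gap17.7 grip15.0
shut t23.9 [617.  216.   61.9] F [-5.8  2.2  2.4] gap17.8 grip15.0
t27.2 [500.2 -59.4 329.4] F [-0.4  0.9 -0.1] gap93.1 grip0.0
t28.0 [ 500.4 -168.5  329.9] F [ 0.3  0.2 -1.2] gap93.1 grip0.0
```

View pics/w6.png

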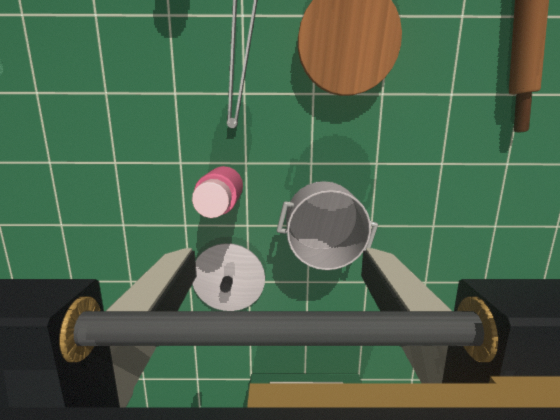

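View pics/w5.png

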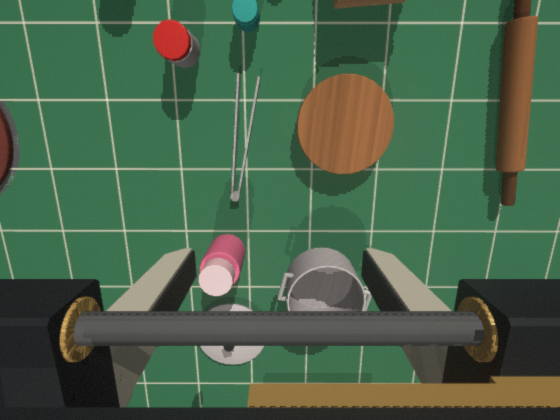

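w6 shows the pot rim at (328,229), the jar cap at (212,199), the lid disc at (229,277) with its knob top near (226,287), and the chimta's closed end at (232,123). w5 shows the whole chakla at (345,124), the chimta's open ends at (238,74) and (259,78), and the jar cap at (216,277).

Run:
```python
from h import *
from scipy.optimize import least_squares
K={};I={}
for i in (1,5,6):
    z=np.load(f"k{i}.npz"); K[i]={a:z[a] for a in z.files}; I[i]=np.load(f"w{i}.npy")
print("jar",tri([((216,277),K[5]),((212,199),K[6])]), atz((212,199),K[6],110),atz((216,277),K[5],110))
print("lid knob top",atz((226,288),K[6],42),"disc",atz((229,277),K[6],12))
def circ(pts,k,z):
    P=np.array([atz(p,k,z) for p in pts]); r=least_squares(lambda c:np.hypot(*(P-c[:2]).T)-c[2],[*P.mean(0),60]); return r.x,np.abs(r.fun).max()
print("pot6",circ([(286,228),(371,230),(329,269),(298,256),(360,254)],K[6],75)); print("pot5",circ([(286,298),(364,298),(325,254),(298,263),(353,264)],K[5],75))
def net(i,pts):
    pass
# chakla edge from colour in w5
h=cv2.cvtColor(I[5],cv2.COLOR_RGB2HSV); m=cv2.inRange(h,(5,80,90),(22,255,255)); n,l,s,c=cv2.connectedComponentsWithStats(m)
j=l[124,345]; ct=max(cv2.findContours((l==j).astype(np.uint8),cv2.RETR_EXTERNAL,cv2.CHAIN_APPROX_NONE)[0],key=len)[:,0,:]
print("chakla",s[j],circ(ct,K[5],30))
for n,u5 in (("closed",(235,197)),("open1",(238,76)),("open2",(259,79))): print(n,atz(u5,K[5],14))
print("closed6",atz((232,123),K[6],14))
print("tri closed",tri([((235,197),K[5]),((232,123),K[6])]))
# lid disc contour
g=cv2.inRange(cv2.cvtColor(I[6],cv2.COLOR_RGB2HSV),(0,0,110),(180,70,255)); n,l,s,c=cv2.connectedComponentsWithStats(g); j=l[262,225]
ct=max(cv2.findContours((l==j).astype(np.uint8),cv2.RETR_EXTERNAL,cv2.CHAIN_APPROX_NONE)[0],key=len)[:,0,:]; print("lid",s[j],circ(ct,K[6],9))
dk=(I[6].max(2)<60).astype(np.uint8)*255; dk[:262]=0;dk[300:]=0;dk[:,:200]=0;dk[:,255:]=0; ys,xs=np.nonzero(dk); print("dark",xs.min(),xs.max(),ys.min(),ys.max(),xs[ys>ys.max()-8].mean())
```

```text
jar (array([ 414.9, -184.1,   94.1]), np.float64(0.526242832724534)) [ 418.8 -180.5] [ 417.7 -176.2]
lid knob top [ 418.8 -338.2] disc [ 419.2 -334.3]
pot6 (array([ 569.4, -230.9,   58.2]), np.float64(1.0987112353169124))
pot5 (array([ 566.8, -215.8,   58. ]), np.float64(1.177647439730137))
chakla [ 297   74   97  100 7651] (array([592. ,  15.4,  66.7]), np.float64(1.2019714276444802))
closed [433.1 -90.1]
open1 [443.3  81.2]
open2 [472.3  77.4]
closed6 [433.2 -90.2]
tri closed (array([433.1, -90.2,  13.3]), np.float64(0.031492318583797134))
lid [    0     0   560   311 22994] (array([ 484.9, -186.7,  293.4]), np.float64(222.32645721118615))
dark 221 231 277 291 225.03225806451613
```

Run:
```python
from h import *
bot.goto([419,-335,150],[180,0,90]); bot.hold(.2); im,k=snap("wrist","w7"); st(); np.save("w7.npy",im); np.savez("k7.npz",**k)
print([(d["uv"],d["conf"]) for d in nets.spot_in("lid_center","wrist")])
```

```text
t29.2 [ 420.3 -334.3  150.8] F [ 1.1 -0.6 -0.3] gap93.1 grip0.0
[([273.4, 203.1], 0.65)]
```

View pics/w7.png

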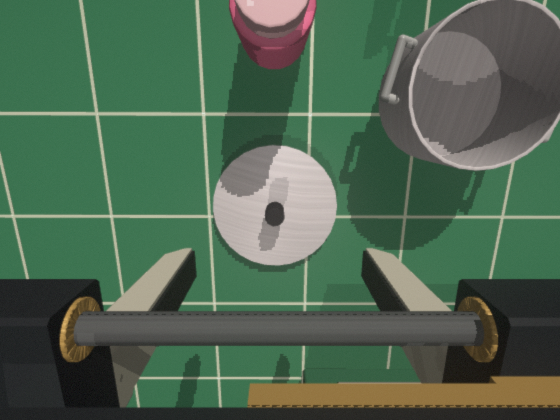

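w7 shows the lid disc centred at (275,205) with its knob top at (274,213). I'll grasp it and view the pot from beside.

Run:
```python
from h import *
z=np.load("k7.npz");k={a:z[a] for a in z.files}
a,b=atz((275,205.5),k,9),atz((274.5,213),k,42); print(a,b); p=(a+b)/2
bot.movel([*p,21],vel=150); bot.clamp(25); st("grip"); bot.movel([*p,160],vel=200); st("lift")
bot.goto([569,-345,200],[180,0,90]); bot.hold(.3); im,k=snap("wrist","w8"); st(); np.save("w8.npy",im); np.savez("k8.npz",**k)
```

```text
[ 417.2 -335.3] [ 417.  -333.9]
grip t31.5 [ 417.1 -334.6   21. ] F [-0.8  0.6 -1.4] gap17.1 grip25.0
lift t32.3 [ 416.4 -333.7  158.9] F [-1.1  0.2 -1.9] gap17.7 grip25.0
t33.3 [ 568.2 -345.4  200.1] F [ 0.2  1.  -2.3] gap17.0 grip25.0
```

View pics/w8.png

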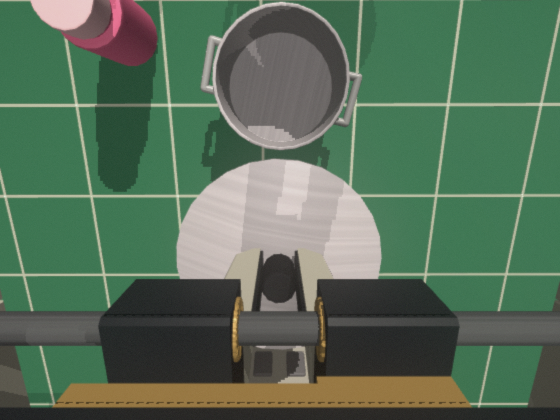

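Run:
```python
from h import *
z=np.load("k8.npz");k={a:z[a] for a in z.files}
pts=np.array([atz(u,k,75) for u in ((213,78),(349.5,78),(281,4),(281,149))]); print(pts)
p=np.array([pts[:2,0].mean(),pts[2:,1].mean()]); print(p, "prior 569.4 -230.9; diam",np.ptp(pts[:2,0]),np.ptp(pts[2:,1]))
np.save("pot.npy",p)
bot.movel([*p,150],vel=150); bot.movel([*p,98],vel=80); bot.hold(.3); st("near"); bot.movel([*p,90.5],vel=40); bot.hold(.3); st("down")
```

```text
[[ 512.9 -232. ]
 [ 627.2 -232.3]
 [ 569.8 -177.7]
 [ 569.8 -290.6]]
[ 570.  -234.2] prior 569.4 -230.9; diam 114.35033173189936 112.88083096222118
near t35.4 [ 570.3 -234.2   98.5] F [ 0.6 -0.4 -0.6] gap17.7 grip25.0
down t36.0 [ 570.  -234.1   90.5] F [-0.1  0.1 -1.1] gap17.6 grip25.0
```

Run:
```python
from h import *
p=np.load("pot.npy")
bot.movel([*p,89.5],vel=30); bot.hold(.2); st(); bot.release(); bot.movel([*p,160],vel=200)
bot.goto([415,-240,220],[180,0,90]); bot.hold(.25); im,k=snap("wrist","w9"); st(); np.savez("k9.npz",**k)
s,ks=snap("scene"); cv2.imwrite("pics/w9s.png",np.hstack([im[:,:,::-1][:300],cv2.resize(s[150:330,80:300,::-1],(366,300))])[:, :][:, 0:926][:, 126:926])
```

```text
t36.5 [ 570.2 -234.2   89.6] F [0.1 0.  0.1] gap17.5 grip25.0
t39.2 [ 415.8 -239.7  219.3] F [ 0.6 -0.   0.6] gap93.2 grip0.0
```

View pics/w9s.png

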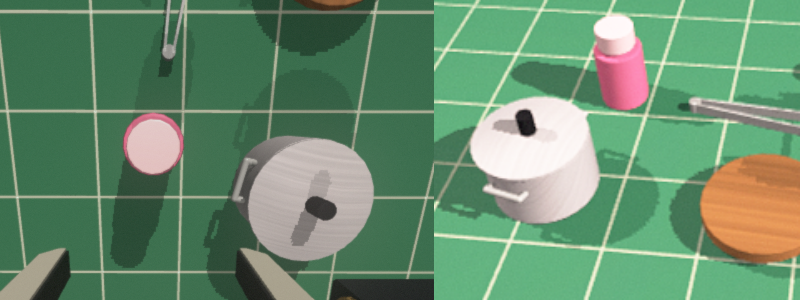

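The lid sits level on the pot, and the jar cap is at (279,145) in the w9 wrist frame. Next I grasp the jar, hover at the midpoint and measure the chakla.

Run:
```python
from h import *
from scipy.optimize import least_squares
z=np.load("k9.npz");k={a:z[a] for a in z.files}
p=atz((279.5,145),k,110); print("jar",p)
bot.movel([*p,160],vel=250); bot.movel([*p,45],vel=150); bot.clamp(20); st("grip"); bot.movel([*p,180],vel=200); st("lift")
bot.goto([581,-108,180],[180,0,90]); bot.hold(.3); im,k=snap("wrist","w10"); st(); np.save("w10.npy",im); np.savez("k10.npz",**k)
h=cv2.cvtColor(im,cv2.COLOR_RGB2HSV); m=cv2.inRange(h,(5,80,70),(22,255,255)); m=cv2.morphologyEx(m,cv2.MORPH_CLOSE,np.ones((7,7)))
ct=max((c for c in cv2.findContours(m[:250],cv2.RETR_EXTERNAL,cv2.CHAIN_APPROX_NONE)[0]),key=cv2.contourArea)[:,0,:]
print(ct.min(0),ct.max(0)); P=np.array([atz(u,k,30) for u in ct if u[1]<245])
r=least_squares(lambda c:np.hypot(*(P-c[:2]).T)-c[2],[*P.mean(0),60],loss="soft_l1"); print("chakla",r.x,np.abs(r.fun).max())
```

```text
jar [ 416.5 -180.4]
grip t41.4 [ 416.5 -180.3   45.1] F [0.5 0.5 1.7] gap57.6 grip20.0
lift t42.2 [ 415.6 -179.8  179. ] F [-1.3  0.  -2.1] gap57.5 grip20.0
t43.3 [ 580.4 -108.7  180.3] F [ 0.3  0.9 -1.9] gap57.5 grip20.0
[218   0] [366 145]
chakla [592.4  14.   66.2] 10.487787131476551
```

View pics/w10.png

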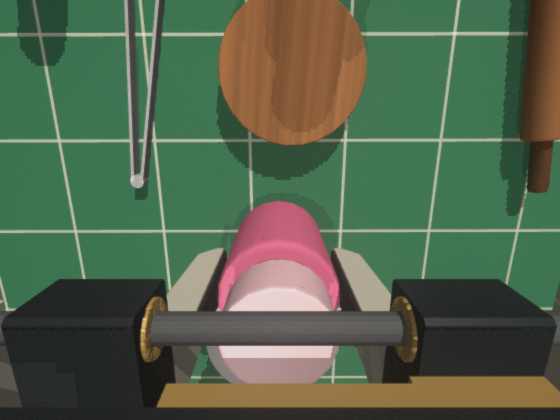

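Run:
```python
from h import *
p=[581.2,-108.3]
bot.movel([*p,80],vel=180); bot.movel([*p,45.5],vel=50); bot.hold(.3); st("down"); bot.release(); bot.hold(.2); bot.movel([*p,170],vel=200)
bot.goto([440,-70,200],[180,0,90]); bot.hold(.25); im,k=snap("wrist","w11"); st(); np.save("w11.npy",im); np.savez("k11.npz",**k)
s,ks=snap("top","top11"); print([(d["uv"],d["conf"],atz(d["uv"],ks,55)) for d in nets.spot_in("jar_center","top")])
cv2.imwrite("pics/w11s.png",np.hstack([im[:300,100:500,::-1],cv2.resize(s[90:290,230:430,::-1],(300,300))]))
```

```text
down t45.1 [ 581.3 -108.3   45.4] F [ 0.3 -0.1 -2.2] gap57.5 grip20.0
t47.8 [440.7 -70.3 199.6] F [1.2 0.4 0.9] gap92.8 grip0.0
[]
```

View pics/w11s.png

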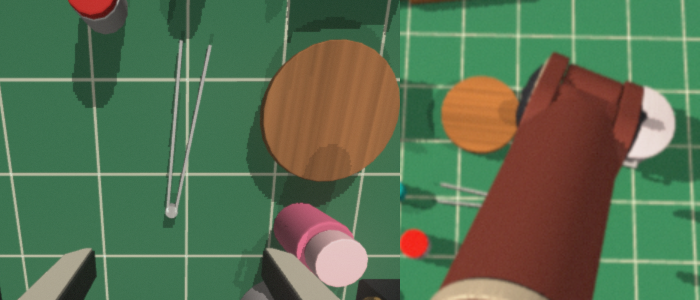

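The jar stands upright. The chimta in w11 has its closed end at (271,211) and its open tips at (281,41) and (310,45). I'll compute its pose and grasp it.

Run:
```python
from h import *
z=np.load("k11.npz");k={a:z[a] for a in z.files}
c,a,b=[atz(u,k,14) for u in ((271,211),(281,41),(310.5,44))]; m=(a+b)/2; d=m-c; print(c,a,b,np.linalg.norm(d),np.linalg.norm(a-b)); d/=np.linalg.norm(d); ang=np.degrees(np.arctan2(d[1],d[0])); ctr=m-91*d; print(ang,ctr,"prior 81.7 [444.6 -10.7]")
print("jar cap",atz((440,260),k,110))
bot.goto([*ctr,100],[180,0,ang]); bot.movel([*ctr,2.5],vel=90); bot.hold(.1); st("low"); bot.clamp(25); bot.hold(.2); st("grip"); bot.movel([*ctr,150],vel=150); st("lift")
bot.goto([592.3,16.5,150],[180,0,1]); bot.hold(.2); st(); np.save("ang.npy",ang)
im,kk=snap("wrist"); s,ks=snap("scene"); cv2.imwrite("pics/w12s.png",np.hstack([im[:400,:,::-1],cv2.resize(s[100:300,200:320,::-1],(240,400))]))
```

```text
[432.2 -88.8] [443.2  84.4] [472.3  81.7] 173.67169649298995 29.21196643768082
81.54148261328913 [444.4  -7. ] prior 81.7 [444.6 -10.7]
jar cap [ 578.9 -106.5]
low t49.8 [444.7  -7.    3. ] F [-0.5 -0.1  0.3] gap93.1 grip0.0
grip t51.1 [444.4  -7.    2.5] F [-0.6  0.1 -0.7] gap21.9 grip25.0
lift t52.2 [443.7  -6.9 149.4] F [-1.2  0.3 -0.7] gap21.6 grip25.0
t53.5 [591.8  16.1 150.2] F [ 0.7 -0.2  0.4] gap21.7 grip25.0
```

View pics/w12s.png

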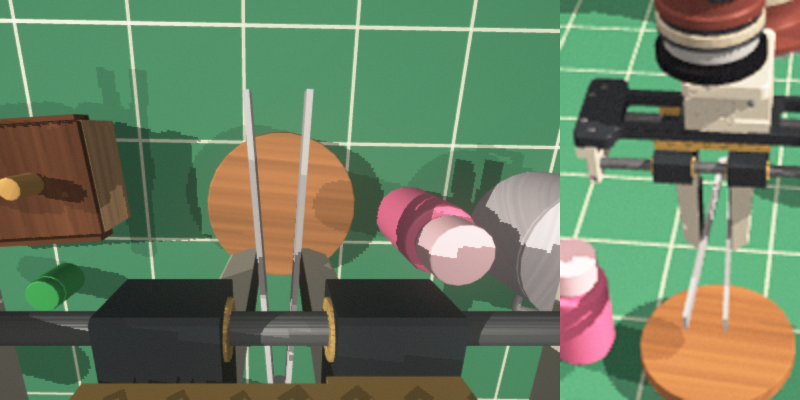

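The chimta is held level with its open end away from the robot. The chakla spans columns 208–354, which gives an unbiased y estimate for its centre.

Run:
```python
from h import *
k=imaging.calibration("wrist"); print("chakla y",[atz(u,k,30) for u in ((208,205),(354,205),(281,132))])
a=np.mean([atz((208,205),k,30)[1],atz((354,205),k,30)[1]]); y=(a+16.5)/2 if abs(a-16.5)<5 else 16.5
p=[592.3,y]; print(p)
bot.movel([*p,60],vel=120); bot.movel([*p,34],vel=40); bot.hold(.3); st("a"); bot.movel([*p,33],vel=30); bot.hold(.2); st("b"); bot.release(); bot.hold(.2); bot.movel([*p,170],vel=150)
bot.goto([520,-40,330],[180,0,90]); bot.hold(.3); im,k=snap("wrist","w13"); st(); np.savez("k13.npz",**k)
```

```text
chakla y [array([594.5,  81.9]), array([596.7, -51.5]), array([660.2,  16.4])]
[592.3, np.float64(15.853711966974746)]
a t55.6 [592.4  15.9  34.2] F [ 0.4 -0.3 -0.6] gap21.8 grip25.0
b t56.1 [592.3  15.8  33. ] F [ 0.2 -0.   0. ] gap21.6 grip25.0
t60.1 [520.  -39.8 329.6] F [ 0.9 -0.7 -0.1] gap93.0 grip0.0
```

View pics/w13.png

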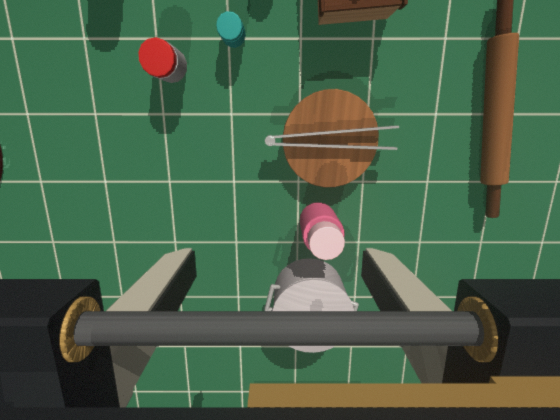

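Run:
```python
from h import *
z=np.load("k13.npz");k={a:z[a] for a in z.files}
c,a,b=[atz(u,k,44) for u in ((270,141),(398.5,127.5),(396.5,149))]; m=(a+b)/2; d=m-c; print(np.degrees(np.arctan2(d[1],d[0])), m-91*d/np.linalg.norm(d))
print("chakla",(atz((284,138),k,30)+atz((378,138),k,30))/2,(atz((331,90),k,30)+atz((331,186),k,30))/2)
print("jar",atz((325.5,240),k,110))
```

```text
1.1531682213371797 [590.8  15.9]
chakla [593.3  17.7] [593.4  15.1]
jar [ 579.2 -105.2]
```

```bash
python3 -c "
from h import *
print(bot.sign_off()); st()"
```

```text
the job is handed in; nothing more can be done
None
the job is handed in; nothing more can be done
```

The job is handed in at about 60 s on the clock: shaker in the box with the cover shut, lid level on the pot, jar upright within about 3 mm of the midpoint, and chimta flat across the middle of the chakla at about 1° from straight ahead; the blue cup was not touched.

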